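# Open the toppings bar: pull the snap caps and shut the drawer

### The arm

A 7-joint arm with a two-finger parallel gripper is mounted at the origin on the work surface. World frame = base frame: x ahead of the robot, y to its left, z up, the work surface at z = 0. Lengths are in m, angles in degrees, forces in N, time in s.
With the tool pointing down it reaches from about 0.375 to 0.925 m from the base axis. Payload 3.1 kg.
Tool frame: the origin (TCP) lies at the very end of the fingers, on their centre line; the grasp point (between the pads) lies grip_depth behind it (grip_depth is the distance from the TCP to the grasp point, in m); z points along the fingers, y is the line along which they close (so a half turn about z gives the same grasp; the last joint's range is limited). The gripper opens to 85 mm and grips with 20 to 120 N. Pads are 22 mm wide; open, the fingers measure 114 mm over their backs; the gripper's body (76 mm by 85 mm) begins 54 mm behind the grasp point. The pads swing forward as they close: fully open they stand 13 mm farther back than shut.
Start: joints at [-72.009, 21.939, 2.515, 91.553, -1.026, 66.532, -2.859], TCP at [0.26, 0.596, 0.231] pointing down, gripper open.
Joint ranges: [-149.38, 149.38], [-23.57, 123.04], [-84.95, 90], [0, 143.3], [-89.99, 269.99], [3.08, 112.72], [-163.45, 163.45]. Speed limits (degrees/s): [159.86, 159.86, 180, 180, 180, 180, 180].

### API

Orientations are given as a 3x3 rotation matrix whose columns are the frame's x, y, z axes.
In Python, from plant import movep, move_l, movej, command_gripper, hold, inverse_kinematics, read_state, read_camera, MotionError, finish_job, find_in, outline_of, grip_depth gives the robot as it stands. The module is installed in compiled form; this text tells all that it offers. Calls block until the motion is done:
- movep(position, orientation): joint-space move of the TCP to a pose.
- move_l(position, ori=None, v=0.15, until_force=None): straight line of the TCP; ori=None keeps the orientation; v is the mean speed in m/s. With until_force (N) it stops when the force on the tool has changed by that much, and returns True; else False.
- movej(angles): joint-space move.
- command_gripper(opening, f_grip=None): opening from 0.0 (shut) to 1.0 (fully open); f_grip is the grip in N (None keeps the last); returns when the fingers have stopped.
- hold(seconds).
- inverse_kinematics(position, orientation): joint angles nearest the present ones, or None.
- read_state(): the state.
- read_camera(name): name is "side" or "top" or "wrist"; returns a dict with "color" (400x640x3 uint8, red, green, blue), "z_map" (400x640 float32, m along the optical axis (not along the pixel's ray), 0 where there is no reading), "vertical_fov" (degrees; the focal length in pixels is half the picture's height over the tangent of half this angle, whatever the lens; pixels are square), "cx", "cy" (the principal point, pixels), "rvec" (rotation vector, rad) and "tvec" (3), from world to camera coordinates, as OpenCV has them. Camera axes: x right, y down, z forward; pixel columns grow to the right and rows downward; lengths in m; the calibration is good to about 2 mm. The wrist camera is an equidistant fisheye: a pixel r from the principal point sees the ray r / f radians off the axis. A picture is of the moment at which its call begins.
A pose or a line that the arm cannot do raises MotionError and nothing moves.
- finish_job(): hands the job in; it is judged then, once.
Trained networks look in a picture, given as the dict that the camera call returned (one of the last four; its "shot" number tells which), for a name from the list of things; names that differ only in an ending like _2 or _b are one class to them, and where a whole thing is asked for, a point or a joint stands for the part that bears it (a point fixed in the world has none). Each returns a list of dicts, best first, with "confidence" (0 to 1); they miss things now and then, are a little off and sometimes report something else, mostly with a low value. They report only what shows in the picture. A call takes as long as a camera call. They do not tell look-alikes from the thing itself.
- find_in(thing, picture): "xy" ([column, row] as shares, 0 to 1, of the picture: columns of its width, rows of its height, amid what is visible of it).
- outline_of(thing, picture): "pixels" (400x640 bool, what is visible of it) and "xy" ([column, row] as shares, 0 to 1, of the picture: columns of its width, rows of its height, amid what is visible of it).
The state is a dict: "t": time; "joints": joint angles; "qd": joint speeds; "tau": joint torques, N m; "position": TCP position; "orientation": TCP orientation; "force": force on the tool from outside, world axes, zero at the start; "torque": the same for the moment, N m; "gripper_width": opening from 0.0 (shut) to 1.0 (fully open); "grip_force": force on a finger pad.
Only numpy, scipy, OpenCV 4.12 (cv2) and the standard library are available. Lean on these libraries where they do the work, as an engineer would, in place of code of your own. Each camera call takes 0.05 s, during which the arm holds its last target. There are 200 camera calls.

### The job

Open up the toppings bar: pull the snap cap off every jar that still wears one, and put these caps and any cap standing loose on the counter into the open drawer, red caps in its red-lined half and blue caps in its blue-lined half, none on top of another. When all caps are in, push the drawer gently fully home until its catch seats, without slamming it, and leave the bottles, mug and glass cup standing where they are.

Things in the scene. Friction and masses are not known exactly. Their poses are not given: they have to be found in the camera images.
- cap_a: red snap cap, 60 to 120 g, at first snapped on jar_a, same axes; None if absent. Hollow square skirt 60 x 60 x 34 mm; on it a solid grip fin 14 mm thick (cap's y), 44 mm long (x), 34 to 70 mm above the origin. Origin: centre of the skirt's underside, z up. Comes off by a straight pull along z of some 10 to 15 N (free after 10 mm, clear of the neck after 26 mm), fin pinched across y
- cap_b: blue snap cap, 60 to 120 g, at first snapped on jar_b, same axes; None if absent. Hollow square skirt 60 x 60 x 34 mm; on it a solid grip fin 14 mm thick (cap's y), 44 mm long (x), 34 to 70 mm above the origin. Origin: centre of the skirt's underside, z up. Comes off by a straight pull along z of some 10 to 15 N (free after 10 mm, clear of the neck after 26 mm), fin pinched across y
- cap_c: red snap cap, 60 to 120 g, at first snapped on jar_c, same axes; None if absent. Hollow square skirt 60 x 60 x 34 mm; on it a solid grip fin 14 mm thick (cap's y), 44 mm long (x), 34 to 70 mm above the origin. Origin: centre of the skirt's underside, z up. Comes off by a straight pull along z of some 10 to 15 N (free after 10 mm, clear of the neck after 26 mm), fin pinched across y
- cap_d: blue snap cap, 60 to 120 g, at first snapped on jar_d, same axes; None if absent. Hollow square skirt 60 x 60 x 34 mm; on it a solid grip fin 14 mm thick (cap's y), 44 mm long (x), 34 to 70 mm above the origin. Origin: centre of the skirt's underside, z up. Comes off by a straight pull along z of some 10 to 15 N (free after 10 mm, clear of the neck after 26 mm), fin pinched across y
- cap_e: red snap cap, 60 to 120 g, standing loose at first; None if absent. Hollow square skirt 60 x 60 x 34 mm; on it a solid grip fin 14 mm thick (cap's y), 44 mm long (x), 34 to 70 mm above the origin. Origin: centre of the skirt's underside, z up. 
- jar_a: topping jar fixed to the counter, with or without a cap: square body 80 x 80 mm, steel shoulder 80 mm up on which the cap's skirt rests, above it a 40 x 40 mm neck, 26 mm tall, with two sprung steel balls (on its +x and -x sides) that hold the cap. Origin: centre of its underside, z up
- jar_b: topping jar fixed to the counter, with or without a cap: square body 80 x 80 mm, steel shoulder 80 mm up on which the cap's skirt rests, above it a 40 x 40 mm neck, 26 mm tall, with two sprung steel balls (on its +x and -x sides) that hold the cap. Origin: centre of its underside, z up
- jar_c: topping jar fixed to the counter, with or without a cap: square body 80 x 80 mm, steel shoulder 80 mm up on which the cap's skirt rests, above it a 40 x 40 mm neck, 26 mm tall, with two sprung steel balls (on its +x and -x sides) that hold the cap. Origin: centre of its underside, z up
- jar_d: topping jar fixed to the counter, with or without a cap: square body 80 x 80 mm, steel shoulder 80 mm up on which the cap's skirt rests, above it a 40 x 40 mm neck, 26 mm tall, with two sprung steel balls (on its +x and -x sides) that hold the cap. Origin: centre of its underside, z up
- drawer (a joint): the drawer's opening, m: 0 fully home, 0.16 fully out, 0.14 to 0.16 at the start. Slides with 1.5 N of friction and some damping; a spring catch resists with up to about 10 N over the last 17 mm, is passed at about 10 mm, then draws the drawer home to its stop
- red_bay (a point): centre of the floor of the drawer's red-lined half (left, seen from the robot), 26 mm above the counter; the half is 160 mm along x by 145 mm along y inside, walls 6 mm thick, 26 mm high. Moves with the drawer. x points the way the drawer is pushed home, y left seen from the robot, z up
- blue_bay (a point): the same for the blue-lined half (right, seen from the robot), same sizes and axes
- front (a point): top middle of the outer face of the drawer's wooden front, where to push; 114 mm above the counter, 100 mm before the bay points. The front is 334 mm wide and reaches down to 10 mm above the counter; a steel pull bar 110 mm long stands 10 mm out, 64 mm below this point. x points the way the drawer is pushed home, y left seen from the robot, z up
- unit: pale wooden drawer unit with a black mat on top, fixed to the counter, open towards the robot: 200 mm deep (x), 340 mm wide (y), 126 mm tall. Origin: centre of its underside; the face is 100 mm from it towards -x; x points the way the drawer is pushed home
- sauce_yellow: yellow squeeze bottle with white cap, 60 mm across, 170 mm tall, stands upright near the jars; not to be disturbed. Origin: centre of its underside
- sauce_brown: brown squeeze bottle with white cap, 60 mm across, 170 mm tall, stands upright near the jars; not to be disturbed. Origin: centre of its underside
- mug: red mug, 80 mm across, 90 mm tall, handle on its +y side, stands upright near the jars; not to be disturbed. Origin: centre of its underside
- sundae_cup: glass sundae cup, 84 mm across, 100 mm tall, stands upright near the jars; not to be disturbed. Origin: centre of its underside
Mind the look-alikes: they are no part of the job. Leave any pink look-alike of the cap_b alone. What is shaped like the cap_d but yellow is not meant.

How it is judged:
By the outcome, as a careful person would: the job done as asked, in the order asked, and still so for the second after the job is handed in, with the robot touching nothing.
Of cap_a, cap_b, cap_c, cap_d, cap_e only 3 to 5 are there at a start; the rules pass over those that are not, and their reading is None.
At some moment in a run one of cap_e may be knocked a few centimetres aside while the robot is not near it.
Once in a run the grip may slacken for a moment while it holds something.
It also fails if it takes over 210 s, if anything falls off the work surface, if the arm or the gripper's body presses on something with over 40 N, if the wrist force passes 120 N, or if a joint passes its speed limit or range.

## Working session

There is one attempt and no reset: what is moved stays moved. The work goes in short steps, each a Python script; the robot and the scene stay as the last script left them, time stands still between calls to the robot, and variables do not carry over. Pictures are saved under pics/ and viewed, at most 14 in all, crops included, and the job is handed in when it is done.

```bash
mkdir -p pics; ls
python3 - <<'E'
from plant import *
import cv2, numpy as np
print(grip_depth); s=read_state(); print(s['t'],s['position'],s['gripper_width'],s['force'])
ims=[]
for n in ("top","side"):
    p=read_camera(n); print(n,p['vertical_fov'],p['cx'],p['cy'],p['rvec'],p['tvec'])
    np.savez(f'{n}0.npz',**{k:v for k,v in p.items()})
    cv2.imwrite(f'pics/{n}0.png',p['color'][:,:,::-1])
    for t in ("cap_a","jar_a","unit","front"):
        for d in find_in(t,p): print(t,np.round(np.array(d['xy'])*[640,400]),round(d['confidence'],2))
E
```

```text
pics
0.0187
0.0 [0.25980956 0.59476629 0.2298454 ] 0.9996939449906141 [0.54128508 0.05594767 0.06798905]
top 44.98492584940698 322.19772159437935 188.8470967097954 [ 2.1277864  -2.10800522  0.20260914] [-0.05552276  0.57498797  1.19783614]
cap_a [459. 239.] 0.92
cap_a [408. 174.] 0.86
cap_a [350. 235.] 0.77
cap_a [349. 288.] 0.67
jar_a [393. 187.] 0.97
jar_a [335. 179.] 0.94
jar_a [417. 248.] 0.87
jar_a [348. 246.] 0.7
unit [226. 162.] 0.64
front [229. 208.] 0.97
side 53.606665531647096 318.5006015628102 195.98936072472787 [ 2.35742841 -0.01214939  0.02139388] [-0.54196753  0.01035671  1.10385605]
cap_a [281. 208.] 0.87
cap_a [233. 227.] 0.72
cap_a [274. 335.] 0.69
cap_a [338. 339.] 0.66
cap_a [357. 197.] 0.62
cap_a [350. 252.] 0.59
jar_a [350. 219.] 0.85
jar_a [285. 233.] 0.84
jar_a [267. 280.] 0.8
jar_a [349. 278.] 0.61
unit [352. 142.] 0.66
unit [410. 233.] 0.45
front [314. 148.] 0.77
```

View pics/top0.png

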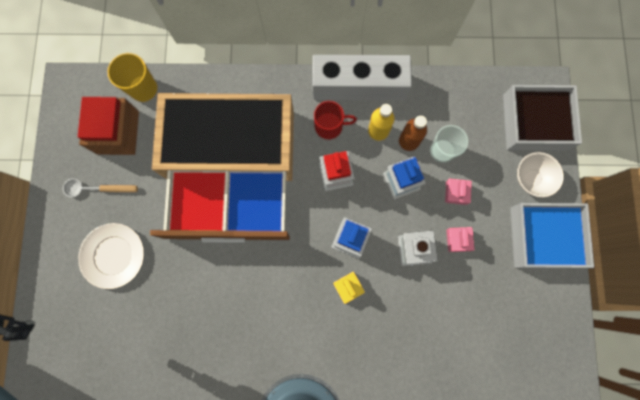

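View pics/side0.png

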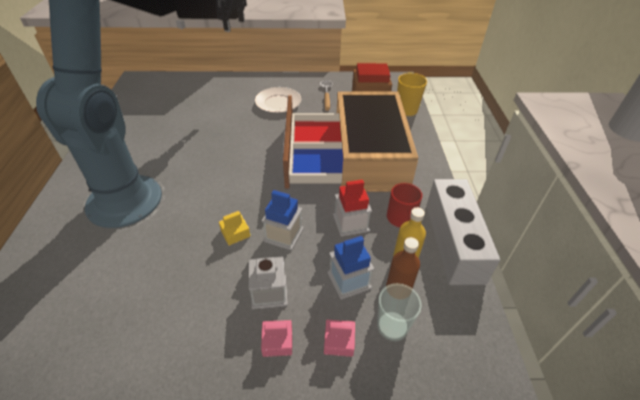

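The top view shows three capped jars: red at (336,168), blue at (406,175) and blue at (351,236). There is also a bare jar at (417,248). The look-alikes are yellow at (349,288), pink at (459,190) and pink at (459,239), plus a big red box at (99,118) and the mug at (328,120). No loose red cap shows so far. The drawer is open at about (228,203).

```bash
cat > h.py <<'E'
from plant import *
import cv2, numpy as np
def cloud(p):
    """world xyz of each pixel (400,640,3), nan where no reading (pinhole or fisheye wrist)"""
    f=200/np.tan(np.radians(p['vertical_fov'])/2); z=np.array(p['z_map'],float)
    v,u=np.mgrid[:400,:640]; a=(u-p['cx'])/f; b=(v-p['cy'])/f
    if p.get('fish'):
        r=np.hypot(a,b); k=np.where(r>1e-6,np.tan(np.minimum(r,1.5))/np.maximum(r,1e-6),1); a=a*k; b=b*k
        z=np.where(r<1.2,z,0)
    z[z==0]=np.nan
    R,_=cv2.Rodrigues(np.array(p['rvec'],float))
    return (np.dstack([a*z,b*z,z])-np.array(p['tvec'],float).ravel())@R
def cam(n):
    p=read_camera(n); p['fish']=n=='wrist'; return p
def hsv(p): return cv2.cvtColor(p['color'],cv2.COLOR_RGB2HSV)
def cmask(p,c):
    h=hsv(p); H,S,V=h[...,0],h[...,1],h[...,2]
    m={'red':((H<6)|(H>174))&(S>175),'blue':(H>105)&(H<128)&(S>130)}[c]
    return m&(V>70)
def rect(P):
    r=cv2.minAreaRect((P[:,:2]*1000).astype(np.float32)); return np.round(r[0],1),np.round(r[1],1),round(r[2],1)
E
python3 - <<'E'
from h import *
for n in("top","side"):
    p=dict(np.load(n+'0.npz',allow_pickle=True)); C=cloud(p)
    for c in('red','blue'):
        k,L,st,_=cv2.connectedComponentsWithStats(cmask(p,c).astype(np.uint8))
        for i in range(1,k):
            if st[i,4]<40: continue
            P=C[(L==i)&~np.isnan(C[...,2])]
            print(n,c,st[i].tolist(),'med',np.round(np.median(P,0),3),'z',np.round(np.percentile(P[:,2],[5,50,95]),3))
            for lo,hi in((.107,.122),(.135,.16)):
                Q=P[(P[:,2]>lo)&(P[:,2]<hi)]
                if len(Q)>15: print('   ',lo,len(Q),*rect(Q),np.median(Q[:,2]).round(4))
    # heights map of counter objects
p=dict(np.load('top0.npz',allow_pickle=True)); C=cloud(p)
for nm,(u,v) in dict(mug=(325,120),yel=(385,110),br=(419,122),cup=(450,140),bare=(417,248),ycap=(349,288),redbox=(99,118),front=(228,235),mat=(228,130),redbay=(197,200),bluebay=(258,200),holes=(361,70)).items(): print(nm,np.round(C[v,u],3))
E
```

```text
top red [79, 98, 41, 43, 1576] med [0.736 0.513 0.13 ] z [0.116 0.13  0.134]
    0.107 137 [717.6 492. ] [ 65.1 131. ] 50.8 0.1151
    0.135 28 [738.5 510.3] [90.4 76.7] 9.1 0.1354
top red [315, 102, 36, 36, 840] med [ 0.779 -0.066  0.036] z [0.003 0.036 0.09 ]
top red [325, 152, 25, 27, 520] med [ 0.623 -0.086  0.115] z [0.109 0.115 0.152]
    0.107 385 [626.4 -86.1] [58.6 54.9] 12.1 0.1148
    0.135 106 [626.4 -87.5] [41.5 14.1] 13.2 0.1506
top red [171, 173, 53, 58, 2811] med [0.545 0.28  0.027] z [0.023 0.027 0.031]
top blue [393, 158, 30, 30, 573] med [ 0.605 -0.26   0.115] z [0.103 0.115 0.152]
    0.107 380 [ 608.9 -264.4] [57.5 57.6] 20.4 0.1143
    0.135 124 [ 610.2 -265.3] [42.7 15.3] 20.0 0.1502
top blue [228, 173, 54, 57, 2884] med [0.546 0.128 0.027] z [0.023 0.027 0.031]
top blue [540, 208, 45, 56, 143] med [ 0.492 -0.714  0.047] z [0.043 0.047 0.051]
top blue [339, 221, 29, 30, 541] med [ 0.448 -0.124  0.115] z [0.111 0.115 0.152]
    0.107 414 [ 449.9 -125.6] [55.  56.4] 68.1 0.1147
    0.135 111 [ 451.3 -126.3] [13.8 43.4] 68.2 0.1502
top blue [527, 241, 25, 23, 51] 
[... 477 characters left out ...]
blue [266, 191, 31, 33, 697] med [ 0.45  -0.139  0.114] z [0.091 0.114 0.149]
    0.107 334 [ 449.7 -129.9] [57.5 58.8] 68.4 0.1138
    0.135 126 [ 450.2 -129.7] [12.2 40.4] 68.3 0.1473
side blue [335, 237, 35, 36, 851] med [ 0.607 -0.277  0.114] z [0.092 0.114 0.15 ]
    0.107 428 [ 608.  -267.2] [58.3 59.1] 21.0 0.1138
    0.135 165 [ 607.4 -267.7] [41.2 13.7] 21.9 0.1479
mug [ 0.781 -0.056  0.003]
yel [ 0.751 -0.202  0.167]
br [ 0.72  -0.283  0.17 ]
cup [ 0.723 -0.398  0.016]
bare [ 0.421 -0.282  0.108]
ycap [ 0.324 -0.119  0.071]
redbox [0.738 0.514 0.128]
front [0.448 0.177 0.116]
mat [0.71  0.187 0.127]
redbay [0.549 0.282 0.024]
bluebay [0.55  0.12  0.027]
holes [ 0.887 -0.149  0.099]
```

```bash
cat >> h.py <<'E'
def ori(deg):
    """tool down, closing axis (tool y) across a fin whose long axis is at deg"""
    a=np.radians(deg); x=np.array([np.cos(a),np.sin(a),0]); z=np.array([0,0,-1.]); return np.column_stack([x,np.cross(z,x),z])
def yaw_near(deg,p):
    """deg or deg+-180, whichever turns the last joint least from now"""
    best=None
    for d in(deg,deg+180):
        q=inverse_kinematics(p,ori(d))
        if q is not None:
            c=np.abs(np.array(q)-read_state()['joints']).max()
            if best is None or c<best[0]: best=(c,d,np.round(q,0))
    return best
def topfit(p,c,zlo,zhi,near=None,r=.06):
    C=cloud(p); m=cmask(p,c)&(C[...,2]>zlo)&(C[...,2]<zhi)
    if near is not None: m&=np.hypot(C[...,0]-near[0],C[...,1]-near[1])<r
    P=C[m]; return len(P),*rect(P),np.median(P[:,2]).round(4)
E
python3 - <<'E'
from h import *
for n in("top","side"):
    p=dict(np.load(n+'0.npz',allow_pickle=True))
    for c,nr in(('red',(.545,.28)),('blue',(.545,.13))): print(n,c,topfit(p,c,.015,.035,nr,.13))
p=dict(np.load('top0.npz',allow_pickle=True)); C=cloud(p); S=C[...,2]
m=(S>.106)&(S<.121)&(abs(C[...,1]-.19)<.19)&(C[...,0]>.41)&(C[...,0]<.5); P=C[m]; print('front',rect(P),np.median(P[:,2]))
m=(S>.121)&(S<.134)&(abs(C[...,1]-.19)<.2)&(C[...,0]>.55); print('unit',rect(C[m]))
s=read_state(); move_l([.26,.596,.33],v=.2)
for pt,d in(((.626,-.0885),13.5),): 
    b=yaw_near(d,[*pt,.34]); print(b); movep([*pt,.34],ori(b[1]))
w=cam('wrist'); cv2.imwrite('pics/w1.png',w['color'][:,:,::-1])
print(w['vertical_fov'],w['cx'],w['cy'],w['tvec'])
for c,nr in(('red',(.626,-.0885)),('blue',(.6085,-.2665)),('blue',(.4505,-.128))):
    for lo,hi in((.107,.122),(.135,.16)):
        try: print(c,lo,topfit(w,c,lo,hi,nr))
        except Exception as e: print(c,e)
for d in find_in('cap_a',w): print(np.array(d['xy'])*[640,400],d['confidence'])
t=cam('top')
for n,p in(('top',t),):
    k,L,st,ce=cv2.connectedComponentsWithStats(cmask(p,'red').astype(np.uint8)); print([ (ce[i].round().tolist(),int(st[i,4])) for i in range(1,k) if st[i,4]>25])
E
```

```text
top red (2794, array([546. , 280.3]), array([133.2, 151.8]), 89.9, np.float64(0.0271))
top blue (2860, array([547.6, 128.1]), array([136.3, 151.6]), 90.0, np.float64(0.0271))
side red (697, array([541.5, 287.1]), array([145.7,  95.9]), 2.3, np.float64(0.0267))
side blue (1015, array([541. , 140.3]), array([107.1, 145.1]), 89.9, np.float64(0.0265))
front (array([453.8, 201.9]), array([ 14.7, 334.9]), 0.0) 0.11400319357646077
unit (array([708.6, 201.4]), array([340., 202.]), 89.9)
(np.float64(55.55927269575345), 13.5, array([-35.,  21.,  51.,  88., -17.,  79., -59.]))
65.70646984690485 317.16390675437185 198.36374203187123 [-0.23205395  0.49936514  0.64526551]
red 0.107 (1770, array([626.3, -86.6]), array([59.7, 57.6]), 11.2, np.float64(0.1146))
red 0.135 (474, array([627. , -87.5]), array([43.1, 13.2]), 13.5, np.float64(0.1503))
blue 0.107 (1196, array([ 609.1, -263.6]), array([59.7, 60.1]), 20.3, np.float64(0.1146))
blue 0.135 (454, array([ 609.6, -264.1]), array([42.2, 15.2]), 17.5, np.float64(0.1497))
blue 0.107 (1074, array([ 450.8, -125.5]), array([59.2, 59.2]), 67.9, np.float64(0.1143))
blue 0.135 (389, array([ 451.3, -126.1]), array([14.7, 42.6]), 68.9, np.float64(0.1496))
[291.776 320.2  ] 0.76
[468.48 280.12] 0.74
[313.216 290.88 ] 0.65
[313.984 167.92 ] 0.63
[438.272 211.28 ] 0.59
[486.784 231.88 ] 0.56
[([99.0, 119.0], 1576), ([346.0, 170.0], 67), ([197.0, 201.0], 2809)]
```

View pics/w1.png

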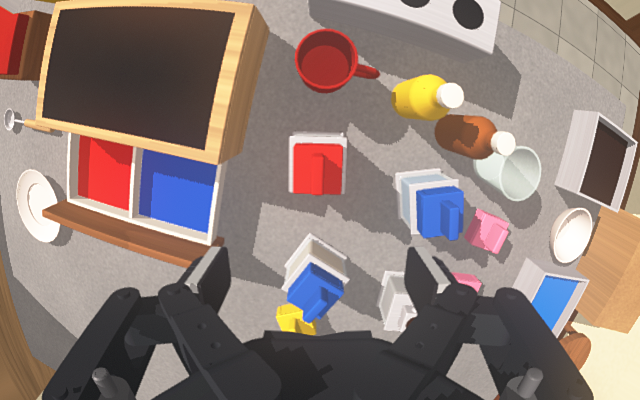

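The wrist view shows the red cap on its jar at (317,165), the blue ones at (435,210) and (313,290), pink at (488,230), and yellow half hidden at (295,320). There is no loose red cap, so cap_e is absent. I'll start with the red cap.

```bash
cat >> h.py <<'E'
def st(tag):
    s=read_state(); print(tag,round(s['t'],1),np.round(s['position'],4),'w',round(s['gripper_width'],3),'gf',round(s['grip_force'],1),'F',np.round(s['force'],1)); return s
def pull(xy,deg,zt=.120):
    b=yaw_near(deg,[*xy,.24]); d=b[1]
    command_gripper(1.0)
    movep([*xy,.24],ori(d)); move_l([*xy,zt],ori(d),v=.1); st('at')
    command_gripper(0.0,100); st('grip')
    move_l([*xy,zt+.035],v=.04); st('pulled')
    move_l([*xy,.21],v=.1); s=st('up'); return d
def place(xy,deg):
    command_gripper(0.0,100)
    move_l([*xy,.21],ori(deg),v=.2); s=st('over')
E
python3 - <<'E'
from h import *
d=pull((.6262,-.088),13.3); print(d)
w=cam('wrist'); cv2.imwrite('pics/w2.png',w['color'][:,:,::-1])
print(topfit(w,'red',.05,.4,(.6262,-.088),.06))
E
```

```text
at 6.1 [ 0.627  -0.0882  0.1209] w 1.0 gf 0.0 F [-0.8  0.7  0.1]
grip 6.7 [ 0.6264 -0.0878  0.1202] w 0.148 gf 97.6 F [0.9 0.3 0.9]
pulled 7.8 [ 0.626  -0.0879  0.1549] w 0.147 gf 100.2 F [ 0.3  0.1 -0.9]
up 8.5 [ 0.626  -0.0878  0.2099] w 0.146 gf 100.2 F [-0.8 -0.2 -1.4]
13.3
(9782, array([630.7, -86.5]), array([51.3, 59.1]), 13.6, np.float64(0.2046))
```

View pics/w2.png

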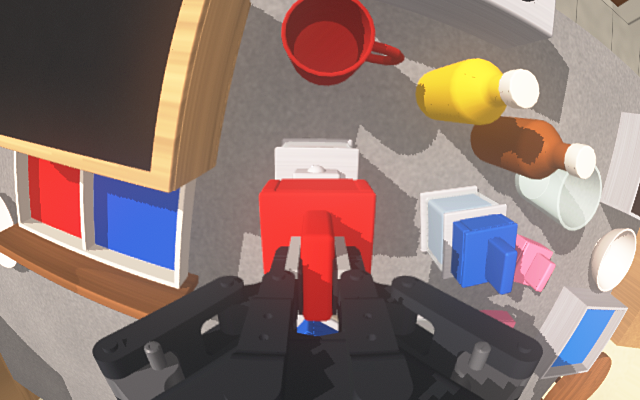

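The red cap is off and held at (317,235), and the jar's neck shows at (317,160). Next I place it in the red half, going straight down with a force check.

```bash
cat >> h.py <<'E'
def set_down(xy,deg):
    move_l([*xy,.09],ori(deg),v=.1); print('touch',move_l([*xy,.060],v=.025,until_force=5)); s=st('down')
    command_gripper(0.45); st('open'); move_l([*xy,.24],v=.12)
E
python3 - <<'E'
from h import *
place((.540,.277),0)
w=cam('wrist'); n=topfit(w,'red',.15,.3,(.54,.277),.07); print('held',n)
if n[0]>3000: set_down((.540,.277),0)
t=cam('wrist'); cv2.imwrite('pics/w3.png',t['color'][:,:,::-1]); print(topfit(t,'red',.085,.11,(.54,.277),.07))
E
```

```text
over 10.8 [0.5405 0.2754 0.2101] w 0.146 gf 100.2 F [ 0.3  0.2 -1.1]
held (10000, array([545.6, 275.1]), array([60.3, 50.8]), 89.5, np.float64(0.2048))
touch True
down 13.1 [0.54   0.277  0.0661] w 0.149 gf 100.9 F [ 0.4 -0.3  3.7]
open 13.4 [0.5381 0.2764 0.0646] w 0.445 gf 0.0 F [-0.   0.  -0.4]
(661, array([540.3, 276.7]), array([43.5, 14.3]), 0.1, np.float64(0.0962))
```

View pics/w3.png

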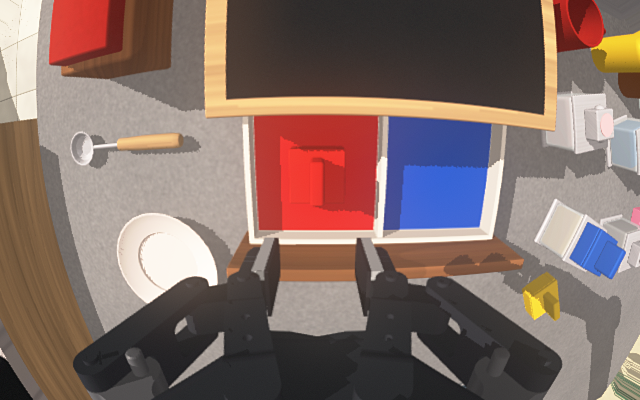

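The red cap stands in the red half at (317,180), with its top at 96 mm. Now the far blue cap, with the same checks.

```bash
cat >> h.py <<'E'
def held(c,xy):
    w=cam('wrist'); n=topfit(w,c,.15,.3,xy,.07); print('held',n); return n[0]>3000 and read_state()['gripper_width']>.1
E
python3 - <<'E'
from h import *
def job(xy,deg,to):
    d=pull(xy,deg)
    if not held('blue',xy): return print('LOST1')
    d0=0 if abs(d)<90 else 180
    place(to,d0)
    if not held('blue',to): return print('LOST2')
    set_down(to,d0)
    t=cam('wrist'); print(topfit(t,'blue',.085,.11,to,.04)); cv2.imwrite('pics/w4.png',t['color'][:,:,::-1])
job((.609,-.265),20,(.540,.090))
E
```

```text
at 18.9 [ 0.6096 -0.2655  0.1209] w 1.002 gf 0.0 F [-0.5  1.   0.2]
grip 19.6 [ 0.6092 -0.2651  0.1203] w 0.149 gf 98.0 F [-0.5  0.8  1.9]
pulled 20.6 [ 0.6088 -0.2649  0.1549] w 0.148 gf 100.6 F [-0.7  0.3 -0.7]
up 21.3 [ 0.609  -0.2647  0.21  ] w 0.144 gf 100.7 F [-0.1  0.3 -1.4]
held (9739, array([ 613.9, -267.7]), array([ 51.5, 117.8]), 19.5, np.float64(0.2045))
over 23.5 [0.5401 0.0887 0.2102] w 0.145 gf 100.5 F [-0.4 -0.2 -2.3]
held (9849, array([543.8,  88.6]), array([60. , 51.3]), 89.2, np.float64(0.2047))
touch True
down 25.8 [0.5403 0.0901 0.0663] w 0.147 gf 101.3 F [-0.   0.2  4.2]
open 26.2 [0.5383 0.0902 0.065 ] w 0.451 gf 0.0 F [-0.7 -0.3 -0.4]
(671, array([539.9,  89.8]), array([13.7, 43.3]), 89.8, np.float64(0.0961))
```

Run:
```python
from h import *
def job(xy,deg,to):
    d=pull(xy,deg)
    if not held('blue',xy): return print('LOST1')
    d0=0 if abs(d)<90 else 180
    place(to,d0)
    if not held('blue',to): return print('LOST2')
    set_down(to,d0)
    t=cam('wrist'); print(topfit(t,'blue',.085,.11,to,.04)); cv2.imwrite('pics/w5.png',t['color'][:,:,::-1])
job((.4507,-.1268),-21.8,(.540,.162))
st('end'); move_l([.38,.45,.33],v=.2)
t=cam('top'); cv2.imwrite('pics/top1.png',t['color'][:,:,::-1])
k,L,s,ce=cv2.connectedComponentsWithStats((cmask(t,'red')).astype(np.uint8)); print([(ce[i].round().tolist(),int(s[i,4])) for i in range(1,k) if s[i,4]>25])
C=cloud(t);S=C[...,2]
m=(S>.106)&(S<.121)&(abs(C[...,1]-.19)<.19)&(C[...,0]>.41)&(C[...,0]<.5); P=C[m]; print('front',rect(P),len(P))
```

```text
at 30.7 [ 0.4513 -0.1269  0.1206] w 1.003 gf 0.0 F [1.1 0.7 0.1]
grip 31.3 [ 0.451  -0.1268  0.1202] w 0.148 gf 97.5 F [-0.3  1.4  0.9]
pulled 32.3 [ 0.4505 -0.1267  0.1549] w 0.147 gf 99.8 F [-1.1 -0.3 -1.3]
up 33.0 [ 0.4503 -0.1266  0.2096] w 0.147 gf 99.8 F [-0.6  0.9 -1.8]
held (9612, array([ 453.3, -127.9]), array([59.4, 51.2]), 68.3, np.float64(0.2042))
over 35.0 [0.54   0.16   0.2101] w 0.148 gf 100.1 F [ 0.2 -0.5 -1. ]
held (9683, array([543.1, 159.6]), array([60.2, 51.4]), 89.5, np.float64(0.2046))
touch True
down 37.3 [0.5402 0.162  0.0662] w 0.145 gf 100.6 F [1.3 0.5 2.7]
open 37.6 [0.5381 0.1617 0.0649] w 0.45 gf 0.0 F [ 0.2 -0.4 -0.6]
(656, array([539.3, 161.5]), array([13.6, 43. ]), 89.9, np.float64(0.0962))
end 39.3 [0.5394 0.1618 0.2391] w 0.451 gf 0.0 F [ 0.3 -0.2 -0.4]
[([99.0, 119.0], 1571), ([329.0, 119.0], 837), ([197.0, 201.0], 2815)]
front (array([454.6, 202. ]), array([335. ,  14.9]), 89.7) 817
```

View pics/top1.png

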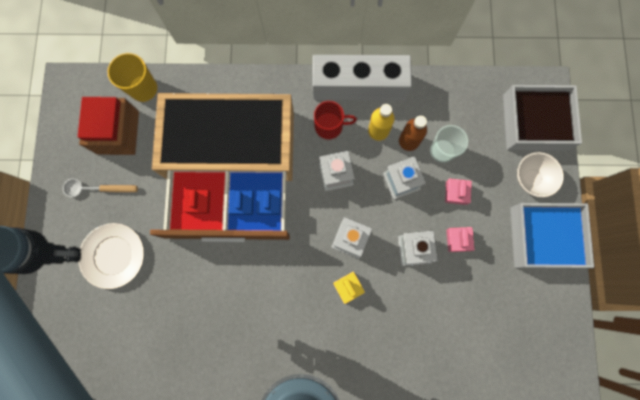

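View pics/w5.png

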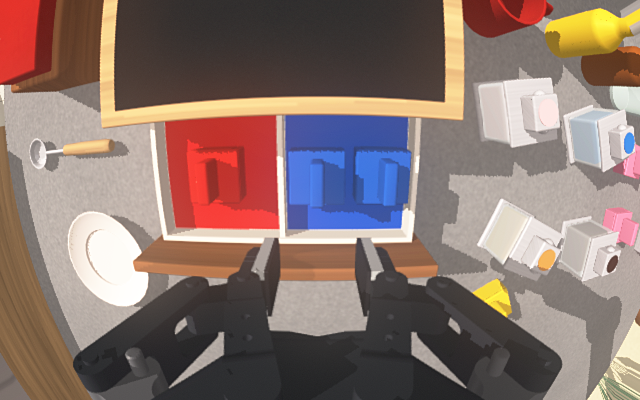

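All four jars are bare now, at (337,165), (405,175), (353,235) and (418,247). The three caps lie apart in their halves: red at (197,201), blue at (240,201) and (267,201). Now I push the drawer home slowly.

Run:
```python
from h import *
command_gripper(0.0,40)
y=.2015
b=yaw_near(0,[.40,y,.25]); print(b)
movep([.40,y,.25],ori(b[1])); move_l([.40,y,.085],v=.12); st('low')
print(move_l([.45,y,.085],v=.03,until_force=3)); st('contact')
print(move_l([.535,y,.085],v=.05,until_force=15)); st('mid')
print(move_l([.62,y,.085],v=.02,until_force=20)); st('end')
```

```text
(np.float64(23.99190736492487), 0, array([ -71.,   -4.,   38.,  118.,    3.,   65., -124.]))
low 44.2 [0.4006 0.2019 0.0856] w -0.002 gf 0.0 F [-0.1 -0.1  0.5]
False
contact 46.0 [0.4498 0.2014 0.0849] w 0.001 gf 0.7 F [-1.   0.3 -0.4]
False
mid 47.9 [0.5354 0.2016 0.0853] w -0.002 gf 0.4 F [-0.5 -0.3  0.2]
True
end 50.4 [0.582  0.2015 0.0833] w -0.001 gf 0.0 F [-0.2 -0.2  0.9]
```

Run:
```python
from h import *
st('now'); w=cam('side'); t=cam('top')
C=cloud(t);S=C[...,2]
m=(S>.106)&(S<.120)&(abs(C[...,1]-.2)<.16)&(C[...,0]>.41)&(C[...,0]<.62)&((hsv(t)[...,1])>60); P=C[m]; print('front',rect(P),len(P),np.percentile(P[:,0],[5,50,95]))
cv2.imwrite('pics/m.png',np.hstack([cv2.resize(w['color'][60:260,220:470,::-1],(400,320)),cv2.resize(t['color'][80:260,130:310,::-1],(320,320))]))
```

```text
now 50.4 [0.582  0.2015 0.0833] w -0.001 gf 0.0 F [-0.2 -0.2  0.9]
front (array([602.4, 105.8]), array([ 15.3, 131.4]), 0.3) 280 [0.59569545 0.60226469 0.60935059]
```

View pics/m.png

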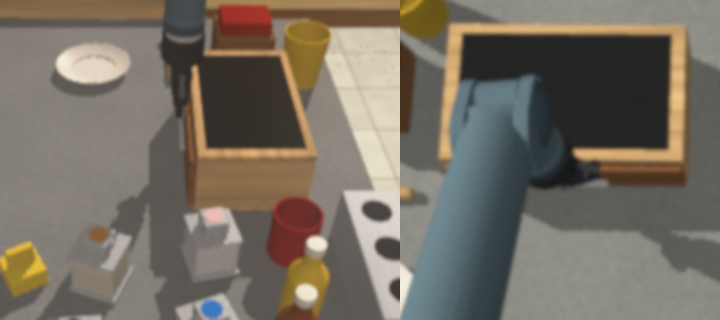

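The front at (190,175) in the crop looks flush with the unit. I'll press once more gently to confirm the stop, back off and measure.

Run:
```python
from h import *
print(move_l([.60,.2015,.085],v=.01,until_force=18)); st('press')
hold(.3); st('p')
x=read_state()['position'][0]
move_l([.50,.2015,.085],v=.08); move_l([.42,.2015,.30],v=.15); move_l([.38,.45,.33],v=.2); hold(.5)
t=cam('top');C=cloud(t);S=C[...,2]
m=(S>.106)&(S<.120)&(abs(C[...,1]-.2)<.16)&(C[...,0]>.41)&(C[...,0]<.63)&((hsv(t)[...,1])>60); P=C[m]; print('front',rect(P),len(P),np.percentile(P[:,0],[5,50,95]))
m=(S>.121)&(S<.134)&(abs(C[...,1]-.19)<.2)&(C[...,0]>.55); print('unit',rect(C[m]))
cv2.imwrite('pics/top2.png',t['color'][:,:,::-1]); st('end')
```

```text
True
press 51.5 [0.5812 0.2018 0.0821] w -0.004 gf 0.0 F [-0.5 -0.5  0.4]
p 51.9 [0.5802 0.2016 0.0814] w -0.004 gf 0.0 F [0.4 0.7 1.1]
front (array([607.7, 200.1]), array([ 27.2, 319.8]), 0.6) 797 [0.59564621 0.60199176 0.60922999]
unit (array([705.3, 201.5]), array([340.3, 209.8]), 90.0)
end 56.6 [0.38 0.45 0.33] w -0.0 gf 0.0 F [-0.7 -0.5 -0.4]
```

View pics/top2.png

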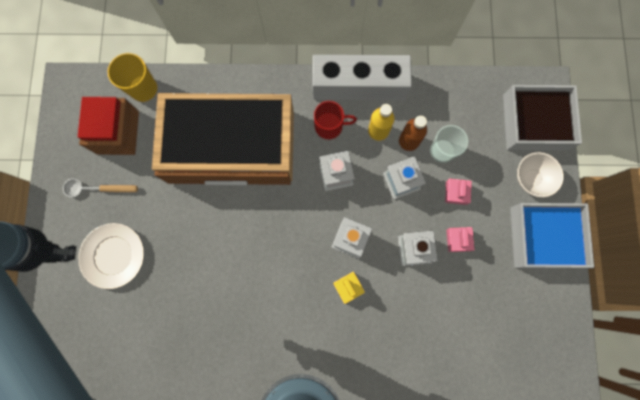

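```bash
python3 -c "
from plant import *
print(finish_job())"
```

```text
the job is handed in; nothing more can be done
None
```

The job is handed in: the one red and two blue caps present are off their jars and apart in their matching drawer halves, and the drawer is pushed home against its stop. No loose red cap was on the counter, and nothing else was moved.

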